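# Close the dust extractor after a filter change

### The arm

A 7-joint arm with a two-finger parallel gripper is mounted at the origin on the work surface. World frame = base frame: x ahead of the robot, y to its left, z up, the work surface at z = 0. Lengths are in m, angles in rad, forces in N, time in s.
With the tool pointing down it reaches from about 0.425 to 0.825 m from the base axis. Payload 3.6 kg.
Tool frame: the origin (TCP) lies between the finger pads; the fingertips stand 17 mm ahead of it and the grasp point (between the pads) lies 2 mm behind it; z points along the fingers, y is the direction in which the jaws open and shut (so a half turn about z gives the same grasp; the last joint's range is limited). The gripper opens to 93 mm and grips with 3 to 60 N. Pads are 15 mm wide; open, the fingers measure 128 mm over their backs; the gripper's body (75 mm by 188 mm) begins 65 mm behind the grasp point.
Start: joints at [-1.175, 0.615, -0.013, 1.423, 0.008, 1.103, -0.04], TCP at [0.266, 0.593, 0.236] pointing down, gripper open.
Joint ranges: [-3.12, 3.12], [-0.3, 2.06], [-1.34, 1.32], [0.26, 2.42], [-1.36, 4.5], [0.01, 1.98], [-2.84, 2.84]. Speed limits (rad/s): [2.79, 2.79, 3.14, 3.14, 3.14, 3.14, 3.14].

### API

Orientations are given as [roll, pitch, yaw] about the fixed x, y, z axes, in that order (R = Rz(yaw) Ry(pitch) Rx(roll)).
In Python, from rig import r, viewer, ticket gives the robot as it stands.
- The arm moves only by the tool servo_tool, never from a script. Its argument "rows" is text: rows parted by semicolons, each of 4 numbers parted by spaces: the shift along the tool's x, y, z in units of 50 mm (1.0 is 50 mm), then the turn about the tool's z in units of 8 degrees (1.0 is 8 degrees). In form: x y z roll; .... A call has 1 to 12 rows; each row shifts and turns the commanded pose from where the row before left it, along the tool's axes as they then stand; what a row does not reach is not made up. A row lasts 1/8 s, in which the tool goes at most 62.5 mm and 10.7 degrees, less where a joint would pass 70% of its speed; a pose out of reach is approached as far as the arm can. A call is refused whole if a number of a shift passes 1 or a number of a turn 1, either way. A call with a gripper value outside its range is refused whole. "hand" is the opening in per cent of the stroke, from 0 (shut) to 100 (fully open), set as the call begins (left out, the last holds). The fingers move at their own pace and stop on an object; "grip_force" is the grip in N (left out, the last holds). Time passes only in rows, so rows that do not move let the fingers close. It gives the time, the measured TCP pose, the force and the opening at its end, in the units of the state.
- r.get_obs(): the state, without advancing time (a new reading comes with each control period).
- viewer.snapshot(name): name is "scene" or "top"; returns (picture, depth): 400x640x3 uint8, blue, green, red; 400x640 float32, m along the optical axis (not along the pixel's ray), 0 where there is no reading.
- viewer.camera_model(name): a dict with "K" (3x3 intrinsics, pixels), "xyz" and "orientation" of the camera in the world. Camera axes: x right, y down, z forward; pixel columns grow to the right and rows downward; lengths in m; the calibration is good to about 2 mm. A picture is of the moment at which its call begins. camera_model takes no time and is no camera call.
- ticket.close_job(): hands the job in, once; it reports no verdict.
Trained networks look in the newest picture that a camera, given by its name, has taken for a name from the list of things; names that differ only in an ending like _2 or _b are one class to them, and where a whole thing is asked for, a point or a joint stands for the part that bears it (a point fixed in the world has none). Each returns a list of dicts, best first, with "p" (0 to 1); they miss things now and then, are a little off and sometimes report something else, mostly with a low value. They report only what shows in the picture. A call takes as long as a camera call. They do not tell look-alikes from the thing itself.
- viewer.cut_out(query, camera): "mask" (400x640 bool, what is visible of it) and "box" ([left, top, right, bottom] in pixels, round what is visible of it).
- viewer.pinpoint(query, camera): "centre" ([column, row] in pixels: a listed point, or the origin of a listed thing).
The state is a dict: "t": time; "q": joint angles; "joint_vel": joint speeds; "effort": joint torques, N m; "tcp_pos": TCP position; "ee_rot": TCP orientation; "force": force on the tool from outside, world axes, zero at the start; "wrist_torque": the same for the moment, N m; "finger_gap": finger opening in m.
Only numpy, scipy, OpenCV 4.12 (cv2) and the standard library are available. Lean on these libraries where they do the work, as an engineer would, in place of code of your own. Each camera call takes 0.05 s, during which the arm holds its last target.

### The job

The bench dust extractor has a new filter in it: pick up the loose aluminium hatch cover by its handle and lower it gently (do not drop it) over the two studs on the sloping front, until it lies flush on the front, and let go of it. Then, with the cover on, push the flush yellow air slide all the way over its slots to shut it. Leave the finds and all the other things on the table where they are.

Things in the scene. Friction and masses are not known exactly. Their poses are not given: they have to be found in the camera images.
- extractor: Bench dust extractor, fixed: light grey cabinet 300 deep (x), 310 wide (y), 235 high; origin under its middle, -x its front. Front wall 115 high, then a front sloping back at 30 degrees over 240, then a level top. On the slope a round gauge (48 across, 9 high) stands left of the hatch and a switch (34 x 26, 8 high) right of it.
- fascia: The extractor's sloping front (30 degrees): origin on its surface at the middle of the open filter hatch, 152 above the table; x up the slope, y level to the left as seen from the robot, z straight out of the surface. Hatch opening 72 (x) by 96 (y). Panel from x -75 to 165, y -155 to 155. Gauge at x 15, y 118; switch at x 10, y -118. Two steel studs at y 66 and -66 beside the hatch.
- stud_left (a point): Top of the left stud, a steel pin 10 in diameter, 24 high along the fascia's z, tapered over its last 6 mm; at fascia x 0, y 66, z 24.
- stud_right (a point): Top of the right stud, the same, at fascia x 0, y -66, z 24.
- cover_grip (a point): Loose hatch cover, handle up: aluminium plate 110 (x) x 160 (y) x 8 (z), 12 mm through holes at x 0, y 66 and -66. Black bow handle over the middle: grip bar 100 (y) x 14 (x) x 18 high on legs at y 43 and -43. This point: centre of the bar, 45 above the plate's underside. Same turned half round; 0.3 to 0.5 kg. Seated, its x runs along the slope and this point is 45 out from the fascia's origin.
- slide (a joint): How far the yellow air slide has been pushed, in m: 0 is fully open, 0.060 is fully shut (it stops there). It moves along the fascia's +y, level to the left as the robot sees it, and stays where it is left. It takes about 2 N to move and has nothing to hold: press on it (5 to 15 N) and drag it along.
- slide_top (a point): Middle of the top of the yellow air slide, a flat ribbed plate 44 (up the slope) x 64 (along its travel), top 1 mm above the sloping front. At fascia x 105; at y -32 when open, 28 when shut, in a track opening 46 x 130 whose left half has six dark slots that it covers when shut. Axes as the fascia's.
- tray: Bystander: loose white finds tray 125 x 175, 34 high, origin under its middle, with one stone in it.
- stone_a: Bystander: tan stone about 82 x 110, 46 high, lying in the tray; origin under its middle.
- nodule: Bystander: large pale stone nodule, 125 x 95, 72 high; origin under its middle.
- flake: Bystander: long dark stone flake, 42 (x) x 100 (y), 20 high, lying close beside the tray; origin under its middle.
- caliper: Bystander: sliding caliper, 215 long (along y), jaws to +x, 16 high; origin under the middle of its beam.
- notebook: Bystander: black notebook 154 x 108, 19 high; origin under its middle.
- bottle: Bystander: white bottle with a blue cap, 68 in diameter, 175 high, standing close beside the hatch cover, mostly on the robot's side; origin under its middle.
- carton: Bystander: small closed carton 124 x 94, 65 high; origin under its middle.
- lamp_head (a point): Middle of the lens head of a fixed magnifier lamp that stands behind and beside the extractor, left or right: head a white disc 136 across, 28 thick, level, its underside 380 above the table; arm and column (18 thick, to the table) 155 behind it. Keep clear of it.
Mind the look-alikes: they are no part of the job. What is shaped like the part that bears cover_grip but turquoise is not meant.

How it is judged:
On the way, in this order (a step that is already met when the one before it is completed fails the run):
1. the cover, held in the gripper, is on the studs: its underside within 6 mm of the sloping front (z of cover_grip in the frame of fascia below 0.051 m and distance between cover_grip and fascia below 0.0515 m and angle between the z axis of cover_grip and the z axis of fascia, either way round below 0.1 rad and contact force between the fingers and cover above 1 N), for 0.05 s.
2. the cover lies flush on the sloping front over both studs, let go (z of cover_grip in the frame of fascia between 0.0425 and 0.0475 m and x of cover_grip in the frame of fascia between -0.003 and 0.003 m and y of cover_grip in the frame of fascia between -0.003 and 0.003 m and angle between the z axis of cover_grip and the z axis of fascia, either way round below 0.035 rad and angle between the x axis of cover_grip and the x axis of fascia, either way round below 0.052 rad and contact force between the fingers and cover below 0.1 N), for 0.2 s.
3. the air slide is shut with the cover on (z of cover_grip in the frame of fascia between 0.0425 and 0.0475 m and x of cover_grip in the frame of fascia between -0.003 and 0.003 m and y of cover_grip in the frame of fascia between -0.003 and 0.003 m and angle between the z axis of cover_grip and the z axis of fascia, either way round below 0.035 rad and angle between the x axis of cover_grip and the x axis of fascia, either way round below 0.052 rad and value of joint slide above 0.055 m), for 0.1 s.
At the end, for the whole second after the job is handed in: the hatch cover lies at rest over both studs, flush (within 2.5 mm and 2 degrees) on the sloping front, within 3 mm of the hatch's middle and 3 degrees of square, released; the yellow slide is within 5 mm of its shut stop; no bystander was shifted by more than 20 mm (all of step 3 and linear speed of cover below 0.02 m/s); the robot touches nothing.
It fails at once if the finds tray or the stone in it is shifted by more than 20 mm (distance of any of tray, stone_a from where it was at the start of the episode above 0.02 m).
It fails at once if the nodule or the flake is shifted by more than 20 mm (distance of any of nodule, flake from where it was at the start of the episode above 0.02 m).
It fails at once if the caliper or the notebook is shifted by more than 20 mm (distance of any of caliper, notebook from where it was at the start of the episode above 0.02 m).
It fails at once if the bottle or the carton is shifted by more than 20 mm (distance of any of bottle, carton from where it was at the start of the episode above 0.02 m).
It fails at once if the cover is dropped or driven hard onto the extractor (over 60 N) (contact force between cover and extractor above 60 N).
It also fails if it takes over 51 s, if anything falls off the work surface, if the arm or the gripper's body presses on something with over 40 N, if the wrist force passes 120 N, or if a joint passes its speed limit or range.

## Working session

There is one attempt and no reset: what is moved stays moved. The work goes in short steps, Python scripts to look and compute and a tool call to move; the robot and the scene stay as the last step left them, time stands still between calls to the robot, and variables do not carry over. Pictures are saved under pics/ and viewed, and the job is handed in when it is done.

Besides the shell and the picture viewer there is one more tool, called after ">>>" by a JSON object that holds its "op" and its "data", one argument or row to a line. servo_tool: Moves the arm, as the interface text tells. Its arguments: {"type":"object","properties":{"rows":{"type":"string"},"hand":{"type":"number"},"grip_force":{"type":"number"}},"required":["rows"]}

```bash
ls; mkdir -p pics
cat > h.py <<'E'
import numpy as np, cv2
from scipy.spatial.transform import Rotation as R
from rig import r, viewer, ticket
def cam(n):
    m=viewer.camera_model(n); o=np.array(m["orientation"])
    Rm = R.from_euler('xyz',o).as_matrix() if o.size==3 else (o if o.shape==(3,3) else R.from_quat(o).as_matrix())
    return np.array(m["K"]),Rm,np.array(m["xyz"])
def world(n,u,v,d):
    K,Rm,t=cam(n); u=np.asarray(u,float);v=np.asarray(v,float)
    p=np.stack([(u-K[0,2])/K[0,0]*d,(v-K[1,2])/K[1,1]*d,d*np.ones_like(u)],-1)
    return p@Rm.T+t
def proj(n,P):
    K,Rm,t=cam(n); c=(np.asarray(P)-t)@Rm; q=c@K.T; return q[...,:2]/q[...,2:]
def cloud(n,d):
    v,u=np.mgrid[0:400,0:640]; return world(n,u,v,d)
E
python3 - <<'E'
from h import *
for n in("scene","top"):
    p,d=viewer.snapshot(n); cv2.imwrite(f"pics/{n}0.png",p); np.save(f"{n}0.npy",d)
    print(viewer.camera_model(n))
    for q in("cover_grip","fascia","stud_left","stud_right","slide_top","bottle","lamp_head"):
        for x in viewer.pinpoint(q,n)[:3]:
            c=np.array(x["centre"]); u,v=np.round(c).astype(int).clip(0,[639,399]); print(n,q,round(x["p"],2),c.round(1),world(n,c[0],c[1],d[v,u]).round(3))
o=r.get_obs();print(o["t"],o["tcp_pos"],o["ee_rot"],o["force"],o["finger_gap"])
E
```

```text
pics
{'K': array([[369.39619375,   0.        , 319.39679018],
       [  0.        , 369.39619375, 193.56566777],
       [  0.        ,   0.        ,   1.        ]]), 'xyz': array([ 1.08406997, -1.09838075,  1.0891348 ]), 'orientation': array([-2.18308961, -0.01569798,  0.52857181])}
scene cover_grip 0.89 [341.4 162.4] [0.304 0.512 0.05 ]
scene cover_grip 0.83 [340.  186.4] [0.408 0.298 0.048]
scene fascia 0.57 [330.5 209.8] [0.512 0.005 0.134]
scene fascia 0.55 [256.5 275.4] [ 0.407 -0.377  0.03 ]
scene stud_left 0.64 [339.  199.9] [ 1.084 -1.098  1.089]
scene stud_right 0.87 [323.  215.7] [ 0.504 -0.045  0.133]
scene slide_top 0.56 [348.4 213.1] [ 0.622 -0.056  0.202]
scene bottle 0.62 [318.9 184.8] [0.287 0.295 0.017]
scene bottle 0.15 [385.2 207. ] [0.744 0.011 0.237]
scene lamp_head 0.91 [404.2 125.9] [0.663 0.376 0.412]
{'K': array([[485.3389415 ,   0.        , 314.47230888],
       [  0.        , 485.3389415 , 208.76330541],
       [  0.        ,   0.        ,   1.        ]]), 'xyz': array([ 0.22038529, -0.0426657 ,  1.75779344]), 'orientation': array([-2.98180639e+00, -1.22699432e-03, -1.55551202e+00])}
top cover_grip 0.77 [152.5 262.4] [0.298 0.536 0.013]
top cover_grip 0.59 [218.9 233.5] [0.402 0.296 0.049]
top fascia 0.92 [311.4 191.1] [ 0.546 -0.029  0.117]
top fascia 0.15 [167.5 130.6] [0.659 0.387 0.41 ]
top stud_left 0.68 [293.  191.3] [0.536 0.032 0.161]
top stud_left 0.2 [168.1 129.9] [0.662 0.385 0.409]
top stud_right 0.76 [330.3 195.2] [ 0.526 -0.093  0.153]
top stud_right 0.67 [293.4 190.1] [0.538 0.031 0.17 ]
top stud_right 0.66 [452.  224.2] [ 0.451 -0.536  0.028]
top slide_top 0.62 [321.9 164.7] [ 0.618 -0.063  0.205]
top bottle 0.93 [214.1 272.5] [0.263 0.292 0.121]
top lamp_head 0.88 [167.5 130.4] [0.661 0.387 0.409]
0.8 [0.26609701 0.59302898 0.23567517] [ 3.14154405e+00 -1.04194192e-05  2.71981886e+00] [-0.03994252  0.53275033  0.36156285] 0.09290378174644802
```

View pics/scene0.png

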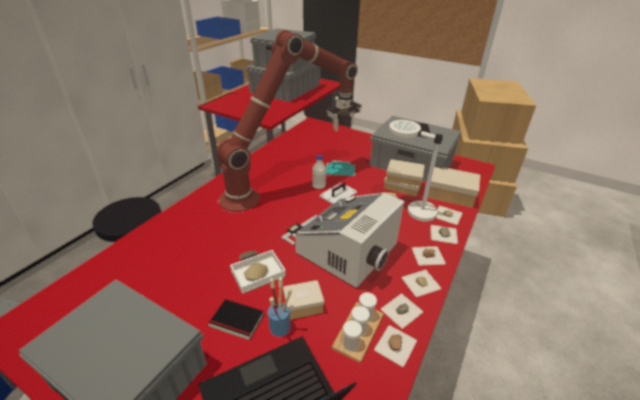

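View pics/top0.png

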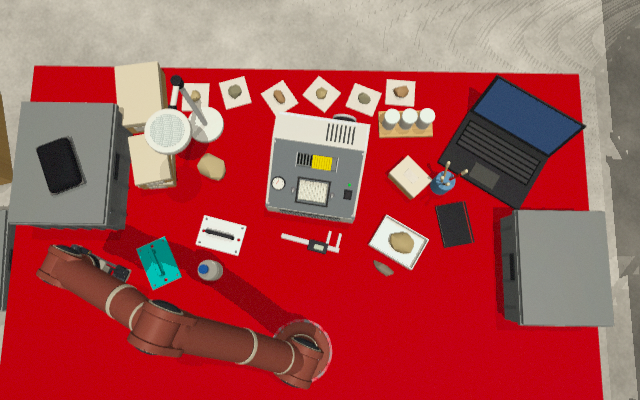

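The top view shows the white plate with a black handle at about (220,235) and the bottle beside it at (209,269). The turquoise look-alike is at (158,262), and the extractor is at about (315,175). Next I'll measure these more closely.

```bash
python3 - <<'E'
from h import *
p=cv2.imread("pics/top0.png");s=cv2.imread("pics/scene0.png")
a=cv2.resize(p[200:300,180:280],None,fx=4,fy=4,interpolation=cv2.INTER_CUBIC)
b=cv2.resize(p[105:230,260:375],None,fx=3.4,fy=3.2,interpolation=cv2.INTER_CUBIC)[:400,:391]
cv2.imwrite("pics/top_zoom.png",np.hstack([a,b]))
c=cv2.resize(s[145:290,280:420],None,fx=4,fy=4,interpolation=cv2.INTER_CUBIC);cv2.imwrite("pics/scene_zoom.png",c)
# fascia plane
d=np.load("top0.npy");C=cloud("top",d)
P=C[130:222,262:372].reshape(-1,3);
# slope pixels: robust RANSAC
rng=np.random.default_rng(0);best=0
for i in range(2000):
    q=P[rng.choice(len(P),3,False)];n=np.cross(q[1]-q[0],q[2]-q[0]);
    if np.linalg.norm(n)<1e-9: continue
    n/=np.linalg.norm(n);n*=np.sign(n[2])
    if not .8<n[2]<.92: continue
    m=abs((P-q[0])@n)<.003
    if m.sum()>best:best=m.sum();M=m
Q=P[M];c0=Q.mean(0);n=np.linalg.svd(Q-c0,full_matrices=False)[2][2];n*=np.sign(n[2])
print("plane",n.round(4),c0.round(4),M.sum(),"tilt",np.degrees(np.arccos(n[2])),"yaw of -n",np.degrees(np.arctan2(-n[1],-n[0])), "rms",abs((Q-c0)@n).mean())
# table height
T=C[330:390,100:200];print("table z",np.median(T[...,2]), T[...,2].std())
for q,n_ in(("cover_grip","top"),("bottle","top"),("extractor","top"),("bottle","scene"),("cover_grip","scene"),("caliper","top"),("slide_top","top")):
    for x in viewer.cut_out(q,n_)[:2]:
        print(q,n_,round(x["p"],2),np.round(x["box"]),x["mask"].sum()); 
        if x["p"]>.3: np.save(f"m_{q}_{n_}_{int(x['box'][0])}.npy",x["mask"])
E
ls
```

```text
plane [-0.4865  0.0685  0.871 ] [ 0.5877 -0.0415  0.1801] 3329 tilt 29.426701462641425 yaw of -n -8.013857683940008 rms 0.0014390230127962055
table z 0.0019682213389667913 0.3371653956817134
cover_grip top 0.82 [196. 214. 247. 257.] 1381
cover_grip top 0.79 [136. 235. 181. 289.] 1397
bottle top 0.81 [197. 260. 220. 278.] 413
bottle top 0.51 [145.  76. 223. 156.] 3129
extractor top 0.85 [262. 110. 368. 223.] 9637
extractor top 0.47 [373. 260. 393. 277.] 146
bottle scene 0.6 [313. 154. 325. 188.] 349
cover_grip scene 0.8 [324. 183. 359. 201.] 364
cover_grip scene 0.73 [328. 161. 356. 175.] 349
caliper top 0.71 [283. 235. 338. 255.] 369
caliper top 0.37 [375. 260. 390. 279.] 142
slide_top top 0.57 [313. 156. 331. 169.] 217
h.py
m_bottle_scene_313.npy
m_bottle_top_145.npy
m_bottle_top_196.npy
m_caliper_top_282.npy
m_caliper_top_375.npy
m_cover_grip_scene_323.npy
m_cover_grip_scene_327.npy
m_cover_grip_top_136.npy
m_cover_grip_top_195.npy
m_extractor_top_261.npy
m_extractor_top_372.npy
m_slide_top_top_313.npy
pics
scene0.npy
top0.npy
```

```bash
ls pics
```

```text
scene0.png
scene_zoom.png
top0.png
top_zoom.png
```

View pics/top_zoom.png

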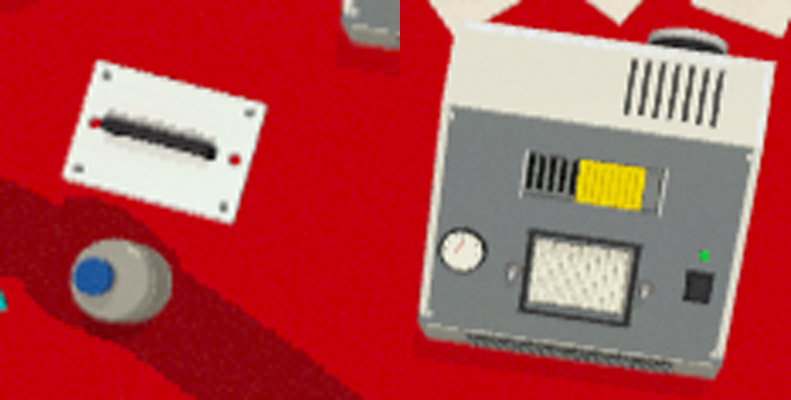

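View pics/scene_zoom.png

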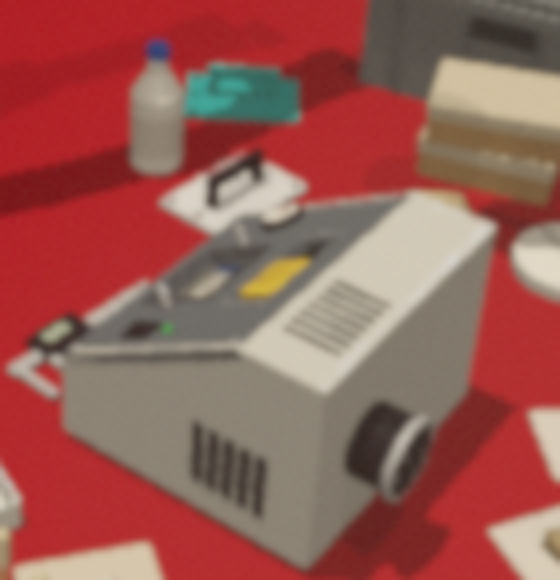

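```bash
cat > fit.py <<'E'
from h import *
from scipy.optimize import least_squares
p=cv2.imread("pics/top0.png");hsv=cv2.cvtColor(p,cv2.COLOR_BGR2HSV)
def big(m):
    n,l,s,c=cv2.connectedComponentsWithStats(m.astype(np.uint8)); i=1+np.argmax(s[1:,4]); return l==i,c[i],s[i]
box=np.zeros(p.shape[:2],bool);box[105:225,258:375]=1
ym,yc,ys=big(box&(hsv[...,0]>20)&(hsv[...,0]<35)&(hsv[...,1]>150)); print("yellow",yc,ys)
# gauge
g=np.zeros_like(box);g[175:192,269:288]=1
gm,gc,gs=big(g&(hsv[...,2]>170));print("gauge",gc,gs)
sw=np.zeros_like(box);sw[188:203,338:358]=1
sm,sc,ss=big(sw&(hsv[...,2]<70));print("switch",sc,ss)
def F(x,y,yaw):
    return R.from_euler('z',yaw).as_matrix()@R.from_euler('y',-np.pi/6).as_matrix(), np.array([x,y,.152])
b=lambda px,py:((px+.5)/3.4-.5+260,(py+.5)/3.2-.5+105)
obs=[((105,-32,1),yc,2),((15,118,9),gc,2),((10,-118,8),sc,2),((165,155,0),b(50,108),1),((165,-155,0),b(355,150),1),((-75,155,0),b(22,322),1),((-75,-155,0),b(317,363),1)]
A=np.array([o[0] for o in obs])/1000;U=np.array([o[1] for o in obs]);W=np.array([o[2] for o in obs])
def res(q):
    Rm,t=F(*q);return ((proj("top",A@Rm.T+t)-U)*W[:,None]).ravel()
s=least_squares(res,[.55,-.03,-.1],loss='soft_l1');print("fascia",s.x[:2].round(4),np.degrees(s.x[2]));print((res(s.x).reshape(-1,2)/W[:,None]).round(2))
Rm,t=F(*s.x)
np.save("fascia.npy",s.x)
sp=cv2.imread("pics/scene0.png");h2=cv2.cvtColor(sp,cv2.COLOR_BGR2HSV);bx=np.zeros(sp.shape[:2],bool);bx[195:235,330:370]=1
m2,c2,s2=big(bx&(h2[...,0]>18)&(h2[...,0]<35)&(h2[...,1]>110));print("yellow scene",c2,s2,"pred",proj("scene",Rm@[.105,-.032,.001]+t))
for st in((0,.066,.024),(0,-.066,.024),(0,.066,0),(0,-.066,0)): print("stud",(Rm@st+t).round(4),proj("scene",Rm@st+t).round(1),proj("top",Rm@st+t).round(1))
# cover plate: min-area rect of white
w=np.zeros_like(box);w[210:262,190:252]=1
wm,wc,ws=big(w&(hsv[...,1]<90)&(hsv[...,2]>120));
cn=max(cv2.findContours(wm.astype(np.uint8),cv2.RETR_EXTERNAL,cv2.CHAIN_APPROX_NONE)[0],key=cv2.contourArea);rc=cv2.minAreaRect(cn);print(rc)
K,Rc,tc=cam("top")
def atz(n,u,z):
    K,Rc,tc=cam(n);d=Rc@np.linalg.solve(K,[u[0],u[1],1]);return tc+d*(z-tc[2])/d[2]
bxp=np.array([atz("top",u,.008) for u in cv2.boxPoints(rc)]);print("plate corners",bxp.round(4),"centre",bxp.mean(0).round(4))
for i in range(4):
    e=bxp[(i+1)%4]-bxp[i];print(np.linalg.norm(e).round(4),np.degrees(np.arctan2(e[1],e[0])).round(1))
k,kc,ks=big(w&(hsv[...,2]<70));ys_,xs=np.nonzero(k);ln=cv2.fitLine(np.stack([xs,ys_],1).astype(np.float32),cv2.DIST_L2,0,.01,.01).ravel()
print("handle c",kc,atz("top",kc,.05),"dir",np.degrees(np.arctan2(*( (atz('top',kc+20*ln[:2],.05)-atz('top',kc-20*ln[:2],.05))[[1,0]] ))))
# bottle
d=np.load("top0.npy");C=cloud("top",d);mb=np.load("m_bottle_top_196.npy")
Pb=C[mb];print("bottle z range",np.percentile(Pb[:,2],[2,50,90,99]))
bm=(hsv[...,0]>100)&(hsv[...,0]<125)&(hsv[...,1]>120);bb=np.zeros_like(box);bb[255:285,190:225]=1
cm,cc,cs=big(bm&bb);print("cap",cc,cs,atz("top",cc,.175));
ds=np.load("scene0.npy");ms=np.load("m_bottle_scene_313.npy");Ps=cloud("scene",ds)[ms];Ps=Ps[ds[ms]>0];print("bottle scene pts",np.median(Ps,0),"near base",np.median(Ps[(Ps[:,2]<.09)&(Ps[:,2]>.02)],0))
E
python3 fit.py
```

```text
yellow [321.37931034 162.30651341] [311 155  21  16 261]
gauge [277.83809524 183.08571429] [273 178  11  11 105]
switch [347.25714286 194.18571429] [343 190   9  10  70]
fascia [ 0.5386 -0.0314] -7.183319984812379
[[ 4.04  0.48]
 [-0.41  0.01]
 [-0.15 -0.06]
 [-3.41 -1.24]
 [ 1.36 -1.41]
 [-1.47  0.32]
 [ 1.34  0.06]]
yellow scene [347.86956522 214.08695652] [340 209  17  11  92] pred [346.80164637 215.17968441]
stud [0.535  0.0356 0.1728] [339.2 200.5] [291.8 190.9]
stud [ 0.5185 -0.0954  0.1728] [320.2 215.8] [331.1 196.3]
stud [0.5469 0.0341 0.152 ] [341.3 205.5] [292.6 188.6]
stud [ 0.5304 -0.0969  0.152 ] [322.5 221. ] [331.4 194. ]
((220.72824096679688, 234.8942108154297), (44.76888656616211, 31.112764358520508), 14.931416511535645)
plate corners [[0.3664 0.3882 0.008 ]
 [0.4764 0.365  0.008 ]
 [0.4365 0.2058 0.008 ]
 [0.3273 0.2305 0.008 ]] centre [0.4016 0.2974 0.008 ]
0.1125 -11.9
0.1641 -104.1
0.112 167.3
0.1625 76.1
handle c [219.48192771 234.04819277] [0.3999271  0.29368444 0.05      ] dir -103.75165309113432
bottle z range [0.01554099 0.11887081 0.17386299 0.18105204]
cap [202.95384615 268.87692308] [199 265   9   9  65] [0.27275813 0.31730289 0.175     ]
bottle scene pts [0.28454593 0.2967667  0.08681364] near base [0.29078944 0.29045756 0.05421345]
```

The fit puts the cover centre at about (0.401, 0.296) with its x axis at about -13.5°. The bottle is at about (0.274, 0.317), so the gripper body would only just clear it. I'll grip about 20 mm to the far side, so that closing the fingers draws the cover away from the bottle. First I'll turn the tool.

>>> {"op": "servo_tool", "data": {
  "rows": "0 0 0 1; 0 0 0 1; 0 0 0 1; 0 0 0 1; 0 0 0 1; 0 0 0 1; 0 0 0 1; 0 0 0 1; 0 0 0 1; 0 0 0 0.91; 0 0 0 0",
  "hand": 100
}}

```text
t: 2.52
tcp_pos: [0.2658, 0.5931, 0.2356]
ee_rot: [3.141, 0.0, 1.338]
force: [-0.0, 0.2, 0.2]
finger_gap: 0.0929
```

```bash
cat > go.py <<'E'
from h import *
import sys
def plan(target,yaw_deg=None):
    o=r.get_obs();p=np.array(o["tcp_pos"]);Rt=R.from_euler('xyz',o["ee_rot"]).as_matrix()
    d=Rt.T@(np.array(target)-p)/.05
    print("t",round(o["t"],2),"tcp",p.round(4),"rpy deg",np.degrees(o["ee_rot"]).round(2),"F",np.round(o["force"],1),"gap",round(o["finger_gap"],4),"q7",round(o["q"][6],2))
    print("tool units",d.round(3))
    if yaw_deg is not None:
        e=(yaw_deg-np.degrees(o["ee_rot"][2])+180)%360-180;print("turn units",round(-e/8,3))
if __name__=="__main__":
    a=[float(x) for x in sys.argv[1:]];plan(a[:3],a[3] if len(a)>3 else None)
E
python3 go.py .42 .291 .22 76.5
```

```text
t 2.52 tcp [0.2658 0.5931 0.2356] rpy deg [1.7999e+02 1.0000e-02 7.6660e+01] F [-0.   0.2  0.2] gap 0.0929 q7 -1.22
tool units [-5.168  4.394  0.313]
turn units 0.02
```

>>> {"op": "servo_tool", "data": {
  "rows": "-0.65 0.55 0 0; -0.65 0.55 0 0; -0.65 0.55 0 0; -0.65 0.55 0 0; -0.65 0.55 0 0; -0.65 0.55 0 0; -0.65 0.55 0 0; -0.62 0.54 0.3 0; 0 0 0 0; 0 0 0 0"
}}

```text
t: 3.78
tcp_pos: [0.4193, 0.2913, 0.2208]
ee_rot: [-3.141, -0.001, 1.338]
force: [0.0, 0.2, 0.1]
finger_gap: 0.0933
```

```bash
python3 go.py .42 .291 .047 76.5
python3 - <<'E'
from h import *
o=r.get_obs();t=np.array(o["tcp_pos"])
for n in("top","scene"):
    p,d=viewer.snapshot(n);cv2.imwrite(f"pics/{n}1.png",p);print(n,proj(n,t))
p=cv2.imread("pics/top1.png");s=cv2.imread("pics/scene1.png")
cv2.imwrite("pics/z1.png",np.hstack([cv2.resize(p[180:300,170:270],(400,480),interpolation=cv2.INTER_CUBIC),cv2.resize(s[110:230,290:390],(400,480),interpolation=cv2.INTER_CUBIC)]))
E
```

```text
t 3.77 tcp [0.4193 0.2913 0.2208] rpy deg [-1.7998e+02 -5.0000e-02  7.6660e+01] F [0.  0.2 0.1] gap 0.0933 q7 -0.67
tool units [-0.007  0.017  3.477]
turn units 0.02
top [210.22073386 222.25891525]
scene [343.19050156 157.7476303 ]
```

View pics/z1.png

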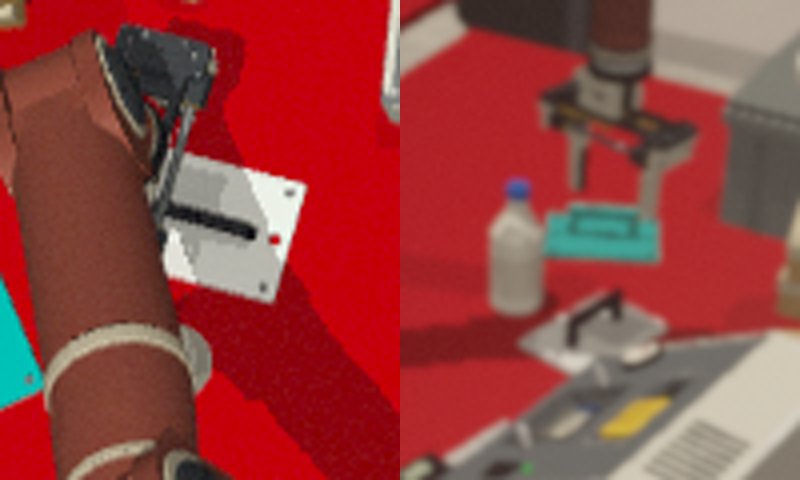

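The gripper hangs over the far side of the cover, and the bottle is clear to the left of it. I'll go down in two stages.

>>> {"op": "servo_tool", "data": {
  "rows": "0 0 0.5 0; 0 0 0.5 0; 0 0 0.5 0; 0 0 0.5 0; 0 0 0.4 0; 0 0 0 0"
}}

```text
t: 4.62
tcp_pos: [0.4181, 0.2914, 0.0996]
ee_rot: [-3.139, 0.002, 1.339]
force: [-1.0, 0.5, -0.5]
finger_gap: 0.0928
```

```bash
python3 go.py .42 .291 .047 76.5
python3 - <<'E'
from h import *
o=r.get_obs();t=np.array(o["tcp_pos"])
for n in("scene",):
    p,d=viewer.snapshot(n);cv2.imwrite(f"pics/{n}2.png",p);print(n,proj(n,t))
s=p
cv2.imwrite("pics/z2.png",cv2.resize(s[130:230,280:390],(770,700)[:2],interpolation=cv2.INTER_CUBIC)[:600])
E
```

```text
t 4.62 tcp [0.4181 0.2914 0.0996] rpy deg [-1.7987e+02  1.0000e-01  7.6720e+01] F [-1.   0.5 -0.5] gap 0.0928 q7 -0.58
tool units [0.002 0.04  1.051]
turn units 0.027
scene [341.69778988 179.11207199]
```

View pics/z2.png

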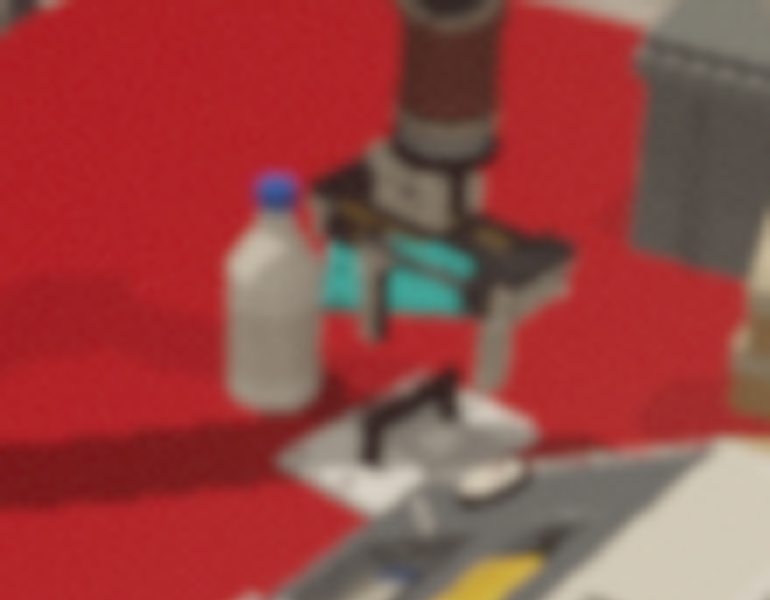

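The body is to the right of the bottle and the jaws straddle the bar. I'll go down the rest of the way, then close.

>>> {"op": "servo_tool", "data": {
  "rows": "0 0.05 0.3 0; 0 0 0.3 0; 0 0 0.3 0; 0 0 0.15 0; 0 0 0 0"
}}

```text
t: 5.3
tcp_pos: [0.4215, 0.2897, 0.0474]
ee_rot: [-3.141, 0.001, 1.336]
force: [0.1, -0.0, 0.0]
finger_gap: 0.0932
```

>>> {"op": "servo_tool", "data": {
  "rows": "0 0 0 0; 0 0 0 0; 0 0 0 0; 0 0 0 0; 0 0 0 0; 0 0 0 0; 0 0 0 0; 0 0 0 0; 0 0 0 0; 0 0 0 0",
  "hand": 0,
  "grip_force": 25
}}

```text
t: 6.55
tcp_pos: [0.4221, 0.2899, 0.0481]
ee_rot: [3.141, 0.0, 1.336]
force: [-2.4, 1.1, 1.0]
finger_gap: 0.0133
```

>>> {"op": "servo_tool", "data": {
  "rows": "0 0 -0.2 0; 0 0 -0.4 0; 0 0 -0.6 0; 0 0 -0.6 0; 0 0 -0.6 0; 0 0 -0.6 0; 0 0 -0.6 0; 0 0 -0.6 0; 0 0 -0.4 0; 0 0 0 0; 0 0 0 0"
}}

```text
t: 7.92
tcp_pos: [0.4214, 0.2893, 0.2772]
ee_rot: [-3.141, 0.002, 1.336]
force: [-0.3, -0.0, -3.7]
finger_gap: 0.0136
```

```bash
python3 go.py .512 -.030 .29 82.8
python3 - <<'E'
from h import *
o=r.get_obs();t=np.array(o["tcp_pos"])
for n in("top","scene"):
    p,d=viewer.snapshot(n);cv2.imwrite(f"pics/{n}3.png",p);print(n,proj(n,t))
p=cv2.imread("pics/top3.png");s=cv2.imread("pics/scene3.png")
cv2.imwrite("pics/z3.png",np.hstack([cv2.resize(p[180:300,170:270],(400,480),interpolation=cv2.INTER_CUBIC),cv2.resize(s[100:220,300:400],(400,480),interpolation=cv2.INTER_CUBIC)]))
E
```

```text
t 7.92 tcp [0.4214 0.2893 0.2772] rpy deg [-1.7994e+02  9.0000e-02  7.6520e+01] F [-0.3 -0.  -3.7] gap 0.0136 q7 -0.69
tool units [-5.788  3.251 -0.25 ]
turn units -0.785
top [207.05604678 219.18315137]
scene [344.02733598 147.47997484]
```

View pics/z3.png

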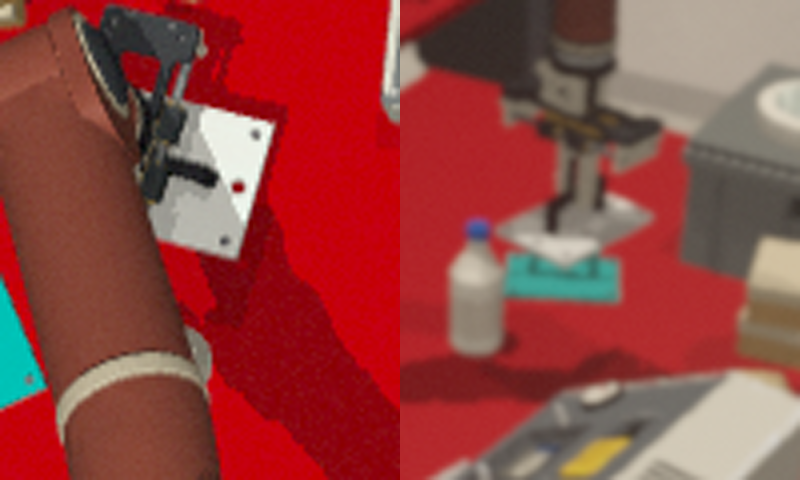

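The lift was clean: the cover hangs level, weighs about 3.7 N, and the bottle hasn't moved. Next I'll turn it square to the fascia and carry it over.

>>> {"op": "servo_tool", "data": {
  "rows": "0 0 0 -0.4; 0 0 0 -0.39; 0 0 0 0"
}}

```text
t: 8.4
tcp_pos: [0.4216, 0.2897, 0.2773]
ee_rot: [-3.14, 0.001, 1.446]
force: [-0.4, -0.8, -3.1]
finger_gap: 0.0141
```

```bash
python3 go.py .523 -.0295 .27 82.8
```

```text
t 8.4 tcp [0.4216 0.2897 0.2773] rpy deg [-1.7993e+02  8.0000e-02  8.2830e+01] F [-0.4 -0.8 -3.1] gap 0.0141 q7 -0.6
tool units [-6.08  2.81  0.15]
turn units 0.003
```

>>> {"op": "servo_tool", "data": {
  "rows": "-0.3 0.15 0 0; -0.6 0.28 0 0; -0.7 0.32 0 0; -0.7 0.32 0 0; -0.7 0.32 0 0; -0.7 0.32 0 0; -0.7 0.32 0 0; -0.7 0.32 0 0; -0.6 0.28 0 0; -0.38 0.18 0.15 0; 0 0 0 0; 0 0 0 0"
}}

```text
t: 9.9
tcp_pos: [0.5232, -0.0284, 0.2706]
ee_rot: [-3.141, -0.001, 1.447]
force: [0.4, 0.8, -3.5]
finger_gap: 0.014
```

```bash
python3 go.py .523 -.0295 .27 82.8
python3 - <<'E'
from h import *
o=r.get_obs();t=np.array(o["tcp_pos"])
for n in("top","scene"):
    p,d=viewer.snapshot(n);cv2.imwrite(f"pics/{n}4.png",p);print(n,proj(n,t));np.save(n+"4.npy",d)
p=cv2.imread("pics/top4.png");s=cv2.imread("pics/scene4.png")
cv2.imwrite("pics/z4.png",np.hstack([cv2.resize(p[140:240,260:370],(440,400),interpolation=cv2.INTER_CUBIC),cv2.resize(s[150:280,280:380],(360,400),interpolation=cv2.INTER_CUBIC)[:, :360]]))
E
```

```text
t 9.9 tcp [ 0.5232 -0.0284  0.2706] rpy deg [-1.7995e+02 -5.0000e-02  8.2900e+01] F [ 0.4  0.8 -3.5] gap 0.014 q7 0.11
tool units [-0.023 -0.001  0.011]
turn units 0.012
top [310.79149583 188.75627438]
scene [330.14298739 187.70441724]
```

View pics/z4.png

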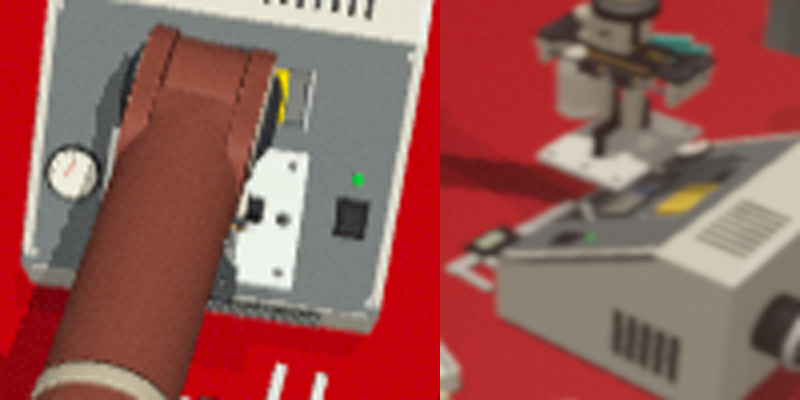

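```bash
cat > f2.py <<'E'
from h import *
from scipy.optimize import least_squares
def atz(n,u,z):
    K,Rc,tc=cam(n);d=Rc@np.linalg.solve(K,[u[0],u[1],1]);return tc+d*(z-tc[2])/d[2]
def F(x,y,yaw): return R.from_euler('z',yaw).as_matrix()@R.from_euler('y',-np.pi/6).as_matrix(), np.array([x,y,.152])
p=cv2.imread("pics/top0.png");hsv=cv2.cvtColor(p,cv2.COLOR_BGR2HSV)
# dark frame of hatch
V=hsv[...,2].copy();m=np.zeros(V.shape,np.uint8);m[172:210,294:332]=(V[172:210,294:332]<75)
cn=max(cv2.findContours(m,cv2.RETR_EXTERNAL,cv2.CHAIN_APPROX_NONE)[0],key=cv2.contourArea);mm=cv2.moments(cn);hc=np.array([mm["m10"],mm["m01"]])/mm["m00"]
print("hatch frame",hc,cv2.minAreaRect(cn))
A=np.array([[15,118,9],[10,-118,8],[0,0,0]])/1000;U=np.array([[277.838,183.086],[347.257,194.186],hc])
def res(q):
    Rm,t=F(*q);return (proj("top",A@Rm.T+t)-U).ravel()
s=least_squares(res,[.54,-.03,-.12]);print("top fascia",s.x.round(4),np.degrees(s.x[2]),res(s.x).round(2))
Rm,t=F(*s.x)
sp=cv2.imread("pics/scene0.png")
for k,x in dict(gauge=(.015,.118,.009),switch=(.01,-.118,.008),studL=(0,.066,.024),studR=(0,-.066,.024),pTL=(.165,.155,0),pBR=(-.075,-.155,0),pTR=(.165,-.155,0),hatch=(0,0,0)).items(): print(k,proj("scene",Rm@x+t).round(1))
o=r.get_obs();tc=np.array(o["tcp_pos"]);yaw=o["ee_rot"][2]-np.pi/2
c=lambda px,py:((px+.5)/4-.5+260,(py+.5)/4-.5+140)
for nm,q,e in(("hole",c(283,218),(0,-66)),("c+",c(308,152),(55,-80)),("c-",c(292,290),(-55,-80))):
    w=atz("top",q,tc[2]-.04); l=R.from_euler('z',-yaw).as_matrix()@(w-tc); print(nm,w.round(4),"cover coords from tcp",(l[:2]*1000).round(1),"expected",e)
E
python3 f2.py
```

```text
hatch frame [312.30659086 191.49799958] ((312.2312316894531, 191.49710083007812), (32.99641418457031, 25.69766616821289), 8.746161460876465)
top fascia [ 0.5384 -0.0324 -0.127 ] -7.273999110684891 [-0.11  0.03  0.14  0.07 -0.03 -0.11]
gauge [349.9 197.8]
switch [315.2 225.9]
studL [339.  200.6]
studR [320.  215.9]
pTL [383.5 192.3]
pBR [295.5 233. ]
pTR [339.8 231.6]
hatch [332.  213.1]
hole [ 0.5147 -0.091   0.2308] cover coords from tcp [ -0.9 -63.9] expected (0, -66)
c+ [ 0.5691 -0.1106  0.2308] cover coords from tcp [ 55.5 -76.7] expected (55, -80)
c- [ 0.4565 -0.0987  0.2308] cover coords from tcp [-57.7 -78.6] expected (-55, -80)
```

```bash
cat >> f2.py <<'E'
print('----')
p=cv2.imread("pics/top4.png");g=cv2.cvtColor(p,cv2.COLOR_BGR2GRAY).astype(float)
pts=[]
for v in range(181,210):
    row=g[v,328:345]; dr=np.diff(row); i=np.argmin(dr)
    j=slice(max(i-2,0),i+3); w=np.clip(-dr[j],0,None); pts.append((328+.5+(w*np.arange(j.start,j.stop)).sum()/w.sum(),v))
pts=np.array(pts)
W=np.array([atz("top",q,tc[2]-.04) for q in pts]); L=(W-tc)@R.from_euler('z',-yaw).as_matrix().T
a=np.polyfit(L[:,0],L[:,1],1); rs=L[:,1]-np.polyval(a,L[:,0]); k=abs(rs)<.0015; a=np.polyfit(L[k,0],L[k,1],1)
print("edge y at x=0 (mm)",a[1]*1000,"angle deg",np.degrees(a[0]),"n",k.sum(),"std",rs[k].std()*1000)
# end edges (columns right of hand)
for rng,sg,nm in((range(326,334),1,"x+"),(range(322,331),-1,"x-")):
    q=[]
    for u in rng:
        c0=(172,186) if sg>0 else (205,220)
        col=g[c0[0]:c0[1],u];dr=np.diff(col)*sg;i=np.argmax(dr);j=slice(max(i-2,0),i+3);w=np.clip(dr[j],0,None);q.append((u,c0[0]+.5+(w*np.arange(j.start,min(j.stop,len(dr)))).sum()/w.sum()))
    W=np.array([atz("top",x,tc[2]-.04) for x in q]);L=(W-tc)@R.from_euler('z',-yaw).as_matrix().T
    a=np.polyfit(L[:,1],L[:,0],1);print(nm,"median x",np.median(L[:,0])*1000,L[:,0].round(4),"slope deg",np.degrees(a[0]))
E
python3 f2.py | sed -n '/----/,$p'
```

```text
----Traceback (most recent call last):
  File "f2.py", line 27, in <module>
    j=slice(max(i-2,0),i+3); w=np.clip(-dr[j],0,None); pts.append((328+.5+(w*np.arange(j.start,j.stop)).sum()/w.sum(),v))
                                                                           ~^~~~~~~~~~~~~~~~~~~~~~~~~~
ValueError: operands could not be broadcast together with shapes (3,) (5,)
```

```bash
sed -i 's/np.arange(j.start,j.stop)/np.arange(j.start,min(j.stop,len(dr)))/' f2.py; python3 f2.py | sed -n '/----/,$p'
```

```text
----
edge y at x=0 (mm) -77.80174683568875 angle deg -0.24703075631944926 n 20 std 0.7389092505889453
x+ median x 53.90712450928396 [0.0513 0.0548 0.0556 0.054  0.0534 0.0538 0.0543 0.0538] slope deg -1.7194705918480506
x- median x -57.53160142484268 [-0.0574 -0.0577 -0.0574 -0.0576 -0.0572 -0.0575 -0.0571 -0.0721 -0.0717] slope deg 29.475275933107746
```

```bash
python3 go.py .5239 -.0328 .232 82.73
```

```text
t 10.0 tcp [ 0.5234 -0.0277  0.2708] rpy deg [-1.7998e+02 -5.0000e-02  8.2990e+01] F [-0.5 -0.1 -2.3] gap 0.0143 q7 0.11
tool units [-0.101  0.022  0.775]
turn units 0.033
```

>>> {"op": "servo_tool", "data": {
  "rows": "-0.1 0.02 0.2 0.03; 0 0 0.3 0; 0 0 0.2 0; 0 0 0.08 0; 0 0 0 0; 0 0 0 0",
  "grip_force": 12
}}

```text
t: 10.75
tcp_pos: [0.5243, -0.0343, 0.232]
ee_rot: [3.141, 0.0, 1.442]
force: [0.4, 0.2, -3.7]
finger_gap: 0.0142
```

```bash
for i in 1 2 3; do python3 go.py .5239 -.0328 .223 82.73;done;  python3 - <<'E'
from h import *
for n in("top","scene"):
    p,d=viewer.snapshot(n);cv2.imwrite(f"pics/{n}5.png",p)
p=cv2.imread("pics/top5.png");s=cv2.imread("pics/scene5.png")
cv2.imwrite("pics/z5.png",np.hstack([cv2.resize(p[160:220,300:360],(400,400),interpolation=cv2.INTER_CUBIC),cv2.resize(s[175:240,290:355],(400,400),interpolation=cv2.INTER_CUBIC)]))
E
```

```text
t 10.75 tcp [ 0.5243 -0.0343  0.232 ] rpy deg [179.95   0.    82.63] F [ 0.4  0.2 -3.7] gap 0.0142 q7 0.14
tool units [ 0.028 -0.012  0.18 ]
turn units -0.012
t 10.75 tcp [ 0.5243 -0.0343  0.232 ] rpy deg [179.95   0.    82.63] F [ 0.4  0.2 -3.7] gap 0.0142 q7 0.14
tool units [ 0.028 -0.012  0.18 ]
turn units -0.012
t 10.75 tcp [ 0.5243 -0.0343  0.232 ] rpy deg [179.95   0.    82.63] F [ 0.4  0.2 -3.7] gap 0.0142 q7 0.14
tool units [ 0.028 -0.012  0.18 ]
turn units -0.012
```

View pics/z5.png

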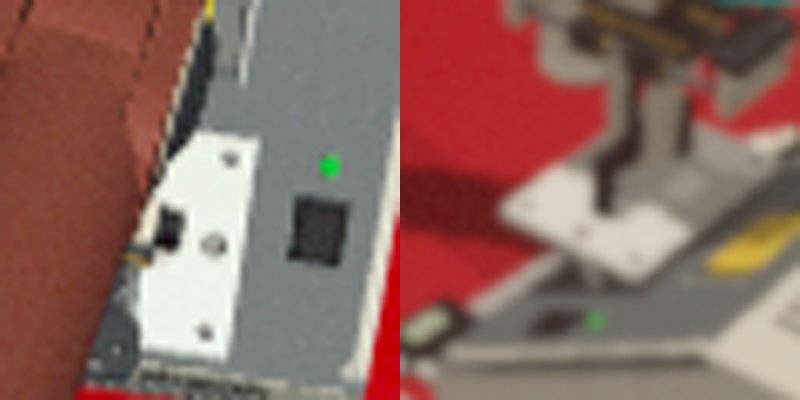

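```bash
cat > f3.py <<'E'
from h import *
import sys
exec(open("f2.py").read().split("p=cv2")[0])
n=sys.argv[1];u0,v0=float(sys.argv[2]),float(sys.argv[3]);z=float(sys.argv[4])
q=(.5384,-.0324,-.127);w=atz("top",(u0,v0),z)
print("from fascia, level axes (u,v) mm",((w-[q[0],q[1],0])@R.from_euler('z',q[2]).as_matrix())[:2]*1000)
E
python3 f3.py top 331.8 196.0 .192
python3 - <<'E'
from h import *
p=cv2.imread("pics/top5.png");g=cv2.cvtColor(p,cv2.COLOR_BGR2GRAY).astype(float)
w=np.clip(190-g[193:200,329:336],0,None);print(w.astype(int));v,u=np.mgrid[193:200,329:336];print((w*u).sum()/w.sum(),(w*v).sum()/w.sum())
E
```

```text
from fascia, level axes (u,v) mm [-14.01272178 -66.85522028]
[[ 0  0  0  0  0  0  0]
 [ 0  0  0  0  0  0  0]
 [ 0  0 10 19  0  0  0]
 [ 0 30 27 28 64  0  0]
 [ 0 14 28 49 77  0  0]
 [ 0  0  0  3  0  0  0]
 [ 0  0  0  0  0  0  0]]
331.96561604584525 196.41547277936962
```

>>> {"op": "servo_tool", "data": {
  "rows": "0.025 0 0.06 0; 0 0 0.06 0; 0 0 0.06 0; 0 0 0 0; 0 0 0 0"
}}

```text
t: 11.48
tcp_pos: [0.5235, -0.0325, 0.2229]
ee_rot: [-3.14, -0.001, 1.442]
force: [-5.3, 1.7, 1.9]
finger_gap: 0.0142
```

>>> {"op": "servo_tool", "data": {
  "rows": "0 -0.005 0.06 0; 0 -0.005 0.04 0; 0 0 0 0; 0 0 0 0"
}}

```text
t: 11.98
tcp_pos: [0.5211, -0.0323, 0.2183]
ee_rot: [-3.136, -0.001, 1.442]
force: [-9.7, 2.7, 9.2]
finger_gap: 0.0149
```

>>> {"op": "servo_tool", "data": {
  "rows": "0 0 0 0; 0 0 0 0; 0 0 0 0; 0 0 0 0",
  "grip_force": 5
}}

```text
t: 12.48
tcp_pos: [0.5211, -0.0325, 0.2176]
ee_rot: [-3.136, -0.001, 1.442]
force: [-6.9, 1.6, 5.3]
finger_gap: 0.0155
```

```bash
cat > look.py <<'E'
from h import *
import sys
k=sys.argv[1]
o=r.get_obs();print(np.round(o["tcp_pos"],4),np.round(o["force"],1),np.round(o["finger_gap"],4))
p,_=viewer.snapshot("top");s,_=viewer.snapshot("scene")
cv2.imwrite(f"pics/top{k}.png",p);cv2.imwrite(f"pics/scene{k}.png",s)
cv2.imwrite(f"pics/z{k}.png",np.hstack([cv2.resize(p[160:220,290:350],(400,400),interpolation=cv2.INTER_CUBIC),cv2.resize(s[175:240,290:355],(400,400),interpolation=cv2.INTER_CUBIC)]))
E
python3 look.py 6
```

```text
[ 0.5211 -0.0325  0.2176] [-6.9  1.6  5.3] 0.0155
```

View pics/z6.png

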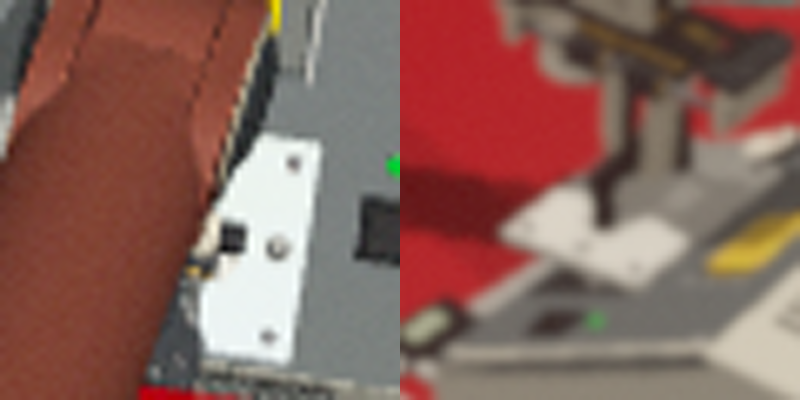

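The finger gap grew to 15.5 mm under the edge contact. That means the cover is tilting in the jaws as planned, so I'll keep lowering along the computed path with a light grip.

>>> {"op": "servo_tool", "data": {
  "rows": "0 -0.01 0.05 0; 0 -0.01 0.05 0; 0 -0.01 0.05 0; 0 0 0 0; 0 0 0 0",
  "grip_force": 4
}}

```text
t: 13.2
tcp_pos: [0.5191, -0.0326, 0.2091]
ee_rot: [-3.134, 0.0, 1.442]
force: [-5.8, 1.3, 1.3]
finger_gap: 0.018
```

```bash
python3 look.py 7
```

```text
[ 0.5191 -0.0326  0.2091] [-5.8  1.3  1.3] 0.018
```

View pics/z7.png

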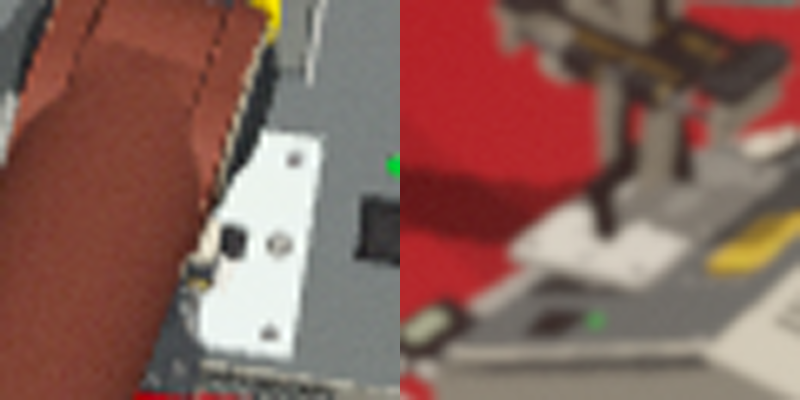

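The gap of 18 mm means about 15° of tilt, and the stud shows bright inside the right hole at zoom (280,243). This matches the computed path, so I'll carry on down.

>>> {"op": "servo_tool", "data": {
  "rows": "0 -0.01 0.05 0; 0 -0.01 0.05 0; 0 0 0 0; 0 0 0 0"
}}

```text
t: 13.8
tcp_pos: [0.5182, -0.0326, 0.204]
ee_rot: [-3.135, 0.0, 1.442]
force: [-5.9, 0.6, -0.5]
finger_gap: 0.0187
```

>>> {"op": "servo_tool", "data": {
  "rows": "0 -0.01 0.05 0; 0 -0.01 0.05 0; 0 0 0 0; 0 0 0 0"
}}

```text
t: 14.3
tcp_pos: [0.5175, -0.0325, 0.199]
ee_rot: [-3.135, 0.001, 1.442]
force: [-5.4, 1.0, -0.2]
finger_gap: 0.0192
```

```bash
python3 look.py 8
```

```text
[ 0.5175 -0.0325  0.199 ] [-5.4  1.  -0.2] 0.0192
```

View pics/z8.png

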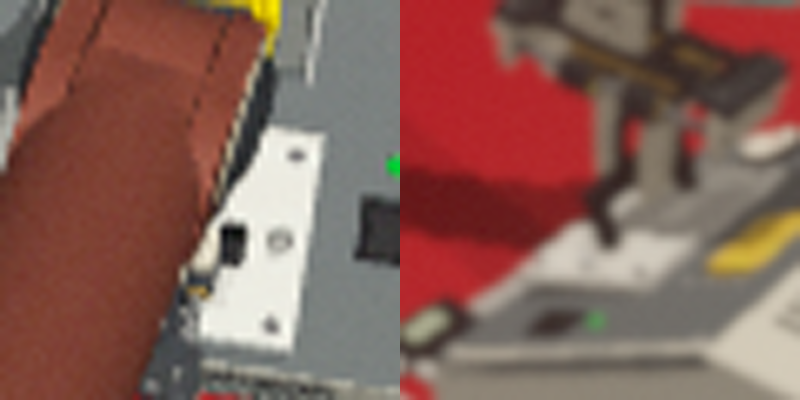

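>>> {"op": "servo_tool", "data": {
  "rows": "0 -0.01 0.05 0; 0 -0.01 0.05 0; 0 0 0 0; 0 0 0 0"
}}

```text
t: 14.9
tcp_pos: [0.5173, -0.0324, 0.1943]
ee_rot: [-3.137, 0.001, 1.442]
force: [-4.9, -0.1, -1.5]
finger_gap: 0.0201
```

>>> {"op": "servo_tool", "data": {
  "rows": "0 0 0.05 0; 0 0 0.05 0; 0 0 0 0; 0 0 0 0"
}}

```text
t: 15.4
tcp_pos: [0.5171, -0.0324, 0.1897]
ee_rot: [-3.137, 0.0, 1.442]
force: [-5.9, 1.0, 2.0]
finger_gap: 0.0208
```

```bash
python3 look.py 9
```

```text
[ 0.5171 -0.0324  0.1897] [-5.9  1.   2. ] 0.0208
```

View pics/z9.png

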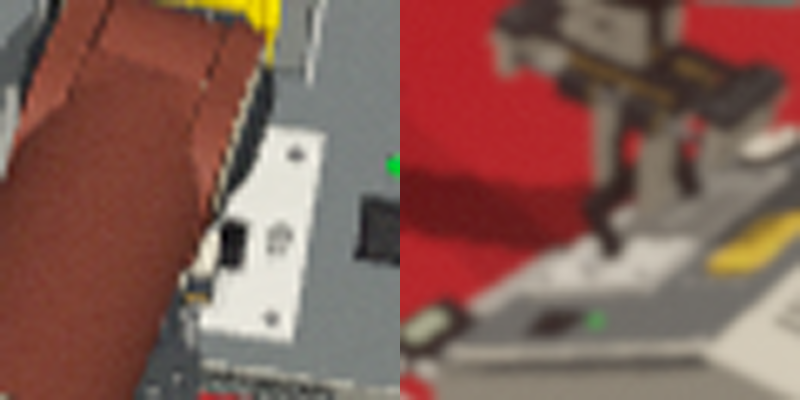

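>>> {"op": "servo_tool", "data": {
  "rows": "0 0 0.05 0; 0 0 0 0; 0 0 0 0; 0 0 0 0"
}}

```text
t: 16.0
tcp_pos: [0.5171, -0.0324, 0.1876]
ee_rot: [-3.137, 0.0, 1.442]
force: [-6.9, 0.2, 3.2]
finger_gap: 0.0204
```

```bash
python3 look.py 10
python3 - <<'E'
from h import *
d=np.mean([viewer.snapshot("top")[1] for i in range(4)],0);C=cloud("top",d)
Q=C[181:208,330:336].reshape(-1,3);v,u=np.mgrid[181:208,330:336]
c=np.median(Q,0);n=np.linalg.svd(Q-Q.mean(0),full_matrices=False)[2][2];n*=np.sign(n[2]);print(n,np.degrees(np.arccos(n[2])))
Rm=R.from_euler('z',-.127).as_matrix()@R.from_euler('y',-np.pi/6).as_matrix();L=(Q-[.5384,-.0324,.152])@Rm
print("height over fascia by x:",[(round(L[abs(L[:,0]-x)<.008,2].mean()*1000,1)) for x in(-.04,-.02,.02,.04)])
Q=C[181:208,339:342].reshape(-1,3);L=(Q-[.5384,-.0324,.152])@Rm;print("bare panel",[(round(L[abs(L[:,0]-x)<.008,2].mean()*1000,1)) for x in(-.04,-.02,.02,.04)])
E
```

```text
[ 0.5171 -0.0324  0.1876] [-6.9  0.2  3.2] 0.0204
[ 0.00900507 -0.99914646  0.04031447] 87.68952485295249
height over fascia by x: [np.float64(6.2), np.float64(7.2), np.float64(8.3), np.float64(9.2)]
bare panel [np.float64(-0.9), np.float64(0.7), np.float64(-0.1), np.float64(0.5)]
```

Depth puts the plate's top face about 7 to 9 mm above the panel, so the cover is down on the studs while still held. Opening fully would drive the uphill finger into the plate, so I'll open only to about 28 mm and then go straight up.

>>> {"op": "servo_tool", "data": {
  "rows": "0 0 0 0; 0 0 0 0; 0 0 0 0; 0 0 0 0",
  "hand": 30
}}

```text
t: 16.8
tcp_pos: [0.5203, -0.0325, 0.188]
ee_rot: [3.139, 0.0, 1.442]
force: [-0.5, -0.4, -0.4]
finger_gap: 0.028
```

```bash
python3 look.py 11
```

```text
[ 0.5203 -0.0325  0.188 ] [-0.5 -0.4 -0.4] 0.028
```

View pics/z11.png

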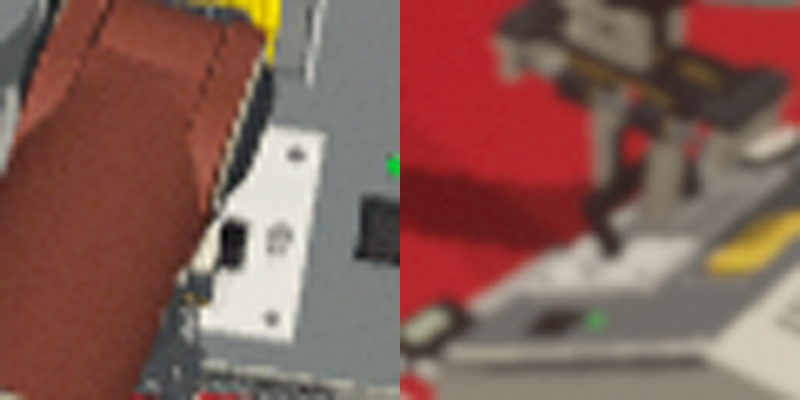

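>>> {"op": "servo_tool", "data": {
  "rows": "0 -0.05 0 0; 0 0 0 0; 0 0 -0.1 0; 0 0 -0.3 0; 0 0 -0.5 0; 0 0 -0.5 0; 0 0 -0.5 0; 0 0 -0.5 0; 0 0 0 0"
}}

```text
t: 18.02
tcp_pos: [0.518, -0.0325, 0.3103]
ee_rot: [3.136, -0.001, 1.442]
force: [-0.2, 0.3, -0.7]
finger_gap: 0.0278
```

```bash
python3 look.py 12;python3 - <<'E'
from h import *
q=np.array([.5384,-.0324,.152]);Rm=R.from_euler('z',-.127).as_matrix()@R.from_euler('y',-np.pi/6).as_matrix()
y0,y1=[q+Rm@[.105,y,.001] for y in(-.032,.028)]
print("slide open/shut",y0,y1)
p=cv2.imread("pics/top0.png");hsv=cv2.cvtColor(p,cv2.COLOR_BGR2HSV);m=(hsv[...,0]>20)&(hsv[...,0]<35)&(hsv[...,1]>150);m[:,:300]=0;m[:140]=0;m[175:]=0;m[:,340:]=0
v,u=np.nonzero(m)
exec(open("f2.py").read().split("p=cv2")[0])
K,Rc,tc=cam("top")
W=[]
for a,b in zip(u,v):
    dr=Rc@np.linalg.solve(K,[a,b,1.]);n=Rm[:,2];s=((q+.001*n-tc)@n)/(dr@n);W.append((tc+s*dr-q)@Rm)
W=np.array(W)*1000;print("yellow x",np.percentile(W[:,0],[1,50,99]),"y",np.percentile(W[:,1],[1,5,50,95,99]))
E
```

```text
[ 0.518  -0.0325  0.3103] [-0.2  0.3 -0.7] 0.0278
slide open/shut [ 0.62405127 -0.07559638  0.20536603] [ 0.6316508  -0.0160796   0.20536603]
yellow x [ 82.48726194 105.16275161 126.76535695] y [-48.58822481 -46.2732433  -17.55278256  11.69957453  14.3394726 ]
```

View pics/z12.png

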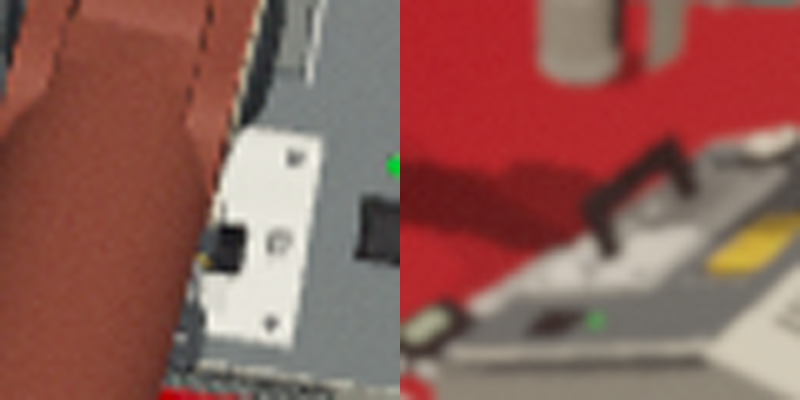

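The cover is released and lies flush, with the handle normal to the slope. The yellow plate spans fascia y -49 to 14, so the slide starts at about 0.015. Next I'll shut the fingers and go over its right half.

```bash
python3 go.py .6134 -.0692 .26 82.73
```

```text
t 18.12 tcp [ 0.5164 -0.0319  0.3076] rpy deg [-1.7999e+02 -1.0000e-02  8.2640e+01] F [ 0.5  0.2 -0.8] gap 0.0279 q7 0.09
tool units [-0.491  2.02   0.951]
turn units -0.012
```

>>> {"op": "servo_tool", "data": {
  "rows": "-0.1 0.4 0 0; -0.1 0.4 0 0; -0.1 0.4 0 0; -0.1 0.4 0 0; -0.09 0.42 0 0; 0 0 0.5 0; 0 0 0.45 0; 0 0 0 0; 0 0 0 0",
  "hand": 0,
  "grip_force": 25
}}

```text
t: 19.25
tcp_pos: [0.6139, -0.0693, 0.2603]
ee_rot: [3.142, 0.0, 1.442]
force: [1.1, 0.3, 1.3]
finger_gap: 0.0003
```

>>> {"op": "servo_tool", "data": {
  "rows": "0 0 0.3 0; 0 0 0.15 0; 0 0 0 0; 0 0 0 0"
}}

```text
t: 19.75
tcp_pos: [0.6139, -0.0693, 0.2378]
ee_rot: [3.141, 0.0, 1.442]
force: [-0.0, -1.4, 1.0]
finger_gap: 0.0001
```

```bash
python3 go.py .6134 -.0692 .225 82.73; python3 look.py 13
python3 - <<'E'
import cv2
s=cv2.imread("pics/scene13.png");cv2.imwrite("pics/s13.png",cv2.resize(s[160:240,300:400],(750,600),interpolation=cv2.INTER_CUBIC))
E
```

```text
t 19.75 tcp [ 0.6139 -0.0693  0.2378] rpy deg [179.98   0.    82.64] F [-0.  -1.4  1. ] gap 0.0001 q7 0.2
tool units [ 0.    -0.01   0.257]
turn units -0.012
[ 0.6139 -0.0693  0.2378] [-0.  -1.4  1. ] 0.0001
```

View pics/s13.png

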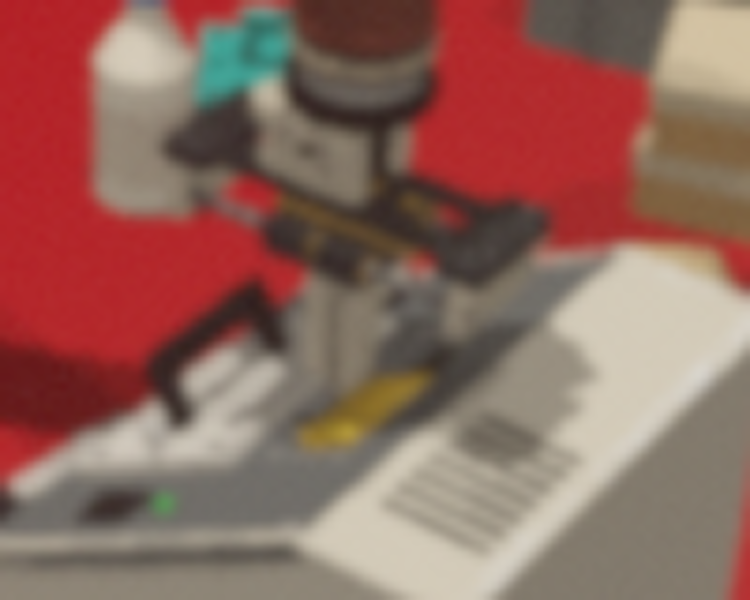

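>>> {"op": "servo_tool", "data": {
  "rows": "0 0 0.1 0; 0 0 0.1 0; 0 0 0.05 0; 0 0 0 0; 0 0 0 0"
}}

```text
t: 20.48
tcp_pos: [0.6138, -0.0693, 0.2252]
ee_rot: [3.141, 0.0, 1.442]
force: [-1.0, 0.5, -0.3]
finger_gap: 0.0007
```

>>> {"op": "servo_tool", "data": {
  "rows": "0 0 0.04 0; 0 0 0.04 0; 0 0 0 0; 0 0 0 0"
}}

```text
t: 20.98
tcp_pos: [0.6137, -0.0692, 0.2212]
ee_rot: [-3.142, 0.0, 1.442]
force: [0.1, 0.3, 0.4]
finger_gap: 0.0006
```

>>> {"op": "servo_tool", "data": {
  "rows": "0 0 0.04 0; 0 0 0.04 0; 0 0 0 0"
}}

```text
t: 21.35
tcp_pos: [0.6141, -0.0693, 0.2196]
ee_rot: [3.14, -0.001, 1.442]
force: [-3.3, 0.9, 9.0]
finger_gap: 0.0007
```

>>> {"op": "servo_tool", "data": {
  "rows": "0 0 0.04 0; 0 0 0.02 0; 0 0 0 0"
}}

```text
t: 21.72
tcp_pos: [0.6142, -0.0694, 0.2193]
ee_rot: [3.138, -0.002, 1.442]
force: [-7.2, 1.6, 20.5]
finger_gap: 0.0007
```

>>> {"op": "servo_tool", "data": {
  "rows": "0 0 -0.04 0; 0.05 0 0 0; 0.1 0 0 0; 0.1 0 0 0; 0.1 0 0 0; 0 0 0 0"
}}

```text
t: 22.48
tcp_pos: [0.6163, -0.0528, 0.2195]
ee_rot: [3.139, 0.0, 1.442]
force: [-3.5, 1.0, 12.8]
finger_gap: 0.0006
```

```bash
python3 look.py 14
python3 - <<'E'
import cv2
s=cv2.imread("pics/scene14.png");cv2.imwrite("pics/s14.png",cv2.resize(s[160:240,300:400],(750,600),interpolation=cv2.INTER_CUBIC))
E
```

```text
[ 0.6163 -0.0528  0.2195] [-3.5  1.  12.8] 0.0006
```

View pics/s14.png

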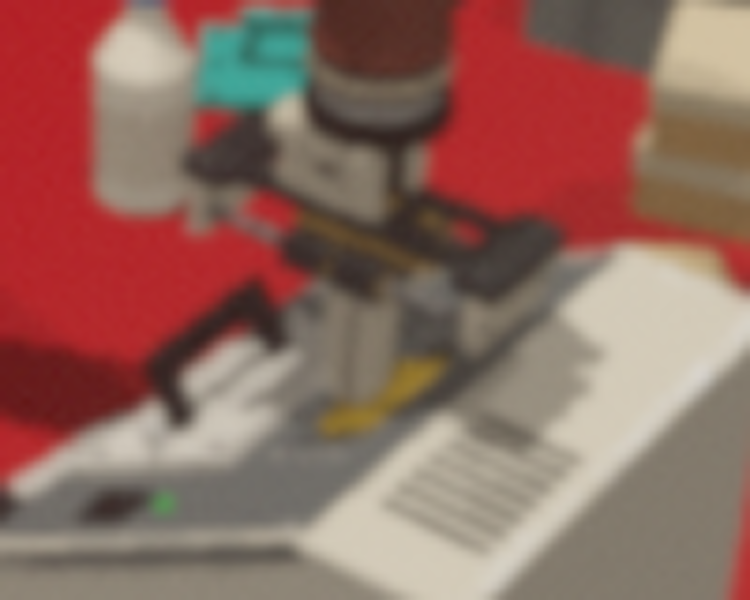

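The slide is moving with the fingers: its right end went from zoom x 300 to 318. I'll keep dragging past the stop.

>>> {"op": "servo_tool", "data": {
  "rows": "0.1 0 0 0; 0.1 0 0 0; 0.1 0 0 0; 0.1 0 0 0; 0.1 0 0 0; 0.08 0 0 0; 0.06 0 0 0; 0 0 0 0"
}}

```text
t: 23.58
tcp_pos: [0.6202, -0.0249, 0.2195]
ee_rot: [3.138, 0.006, 1.439]
force: [-4.1, -4.2, 12.5]
finger_gap: 0.0008
```

```bash
python3 look.py 15
python3 - <<'E'
import cv2
s=cv2.imread("pics/scene15.png");cv2.imwrite("pics/s15.png",cv2.resize(s[160:240,300:400],(750,600),interpolation=cv2.INTER_CUBIC))
E
```

```text
[ 0.6202 -0.0249  0.2195] [-4.1 -4.2 12.5] 0.0008
```

View pics/s15.png

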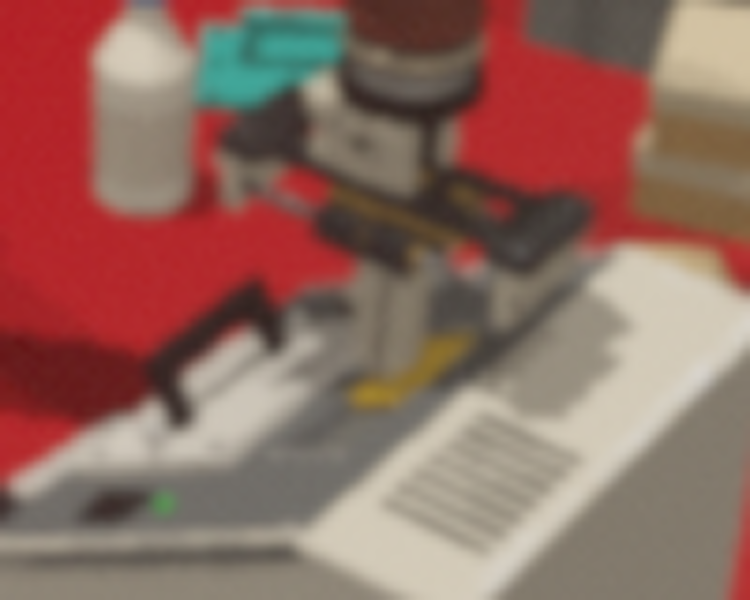

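>>> {"op": "servo_tool", "data": {
  "rows": "0.05 0 0 0; 0.05 0 0 0; 0 0 0 0; 0 0 -0.3 0; 0 0 -0.5 0; 0 0 -0.6 0; 0 0 -0.6 0; 0 -0.6 -0.3 0; 0 -0.8 0 0; 0 -0.8 0 0; 0 -0.8 0 0; 0 0 0 0"
}}

```text
t: 25.18
tcp_pos: [0.4698, 0.0052, 0.3318]
ee_rot: [-3.141, -0.002, 1.444]
force: [0.9, -0.0, 0.1]
finger_gap: 0.0006
```

>>> {"op": "servo_tool", "data": {
  "rows": "1 0 0 0; 1 0 0 0; 1 0 0 0; 1 0 0 0; 1 0 0 0; 0 0 0 0; 0 0 0 0"
}}

```text
t: 26.05
tcp_pos: [0.5046, 0.2517, 0.3309]
ee_rot: [3.141, 0.001, 1.442]
force: [-0.6, -0.2, -1.0]
finger_gap: 0.0005
```

```bash
python3 look.py 16
python3 - <<'E'
from h import *
p=cv2.imread("pics/top16.png");s=cv2.imread("pics/scene16.png")
cv2.imwrite("pics/z16b.png",np.hstack([cv2.resize(p[130:230,260:370],(440,400),interpolation=cv2.INTER_CUBIC),cv2.resize(s[180:250,290:360],(360,400),interpolation=cv2.INTER_CUBIC)]))
q=np.array([.5384,-.0324,.152]);Rm=R.from_euler('z',-.127).as_matrix()@R.from_euler('y',-np.pi/6).as_matrix()
hsv=cv2.cvtColor(p,cv2.COLOR_BGR2HSV)
K,Rc,tc=cam("top")
def onz(m,h):
    v,u=np.nonzero(m);W=[]
    for a,b in zip(u,v):
        dr=Rc@np.linalg.solve(K,[a,b,1.]);n=Rm[:,2];t=((q+h*n-tc)@n)/(dr@n);W.append((tc+t*dr-q)@Rm)
    return np.array(W)*1000
m=(hsv[...,0]>20)&(hsv[...,0]<35)&(hsv[...,1]>150);m[:,:290]=0;m[:140]=0;m[178:]=0;m[:,345:]=0
W=onz(m,.001);print("yellow x",np.percentile(W[:,0],[1,50,99]),"y",np.percentile(W[:,1],[1,50,99]))
m=np.zeros(hsv.shape[:2],np.uint8);m[168:220,284:342]=((hsv[...,1]<40)&(hsv[...,2]>150))[168:220,284:342]
n,l,st,c=cv2.connectedComponentsWithStats(m);i=1+np.argmax(st[1:,4]);cn=cv2.findContours((l==i).astype(np.uint8),cv2.RETR_EXTERNAL,cv2.CHAIN_APPROX_NONE)[0];cn=max(cn,key=cv2.contourArea)
mm=np.zeros_like(m);cv2.drawContours(mm,[cn],-1,1,-1);W=onz(mm>0,.008);print("plate x",np.percentile(W[:,0],[1,99]),"y",np.percentile(W[:,1],[1,99]),"centroid",W.mean(0))
E
```

```text
[0.5046 0.2517 0.3309] [-0.6 -0.2 -1. ] 0.0005
yellow x [ 82.95511745 105.3599184  127.11105452] y [-4.58835971 27.86535175 60.51441701]
plate x [-57.99429303  54.93951709] y [-79.35864621  79.11471128] centroid [-0.89018317 -0.20848807  8.        ]
```

View pics/z16b.png

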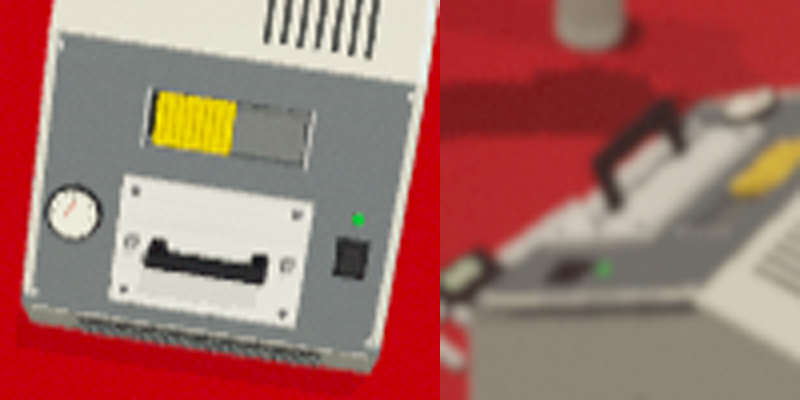

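View pics/top16.png

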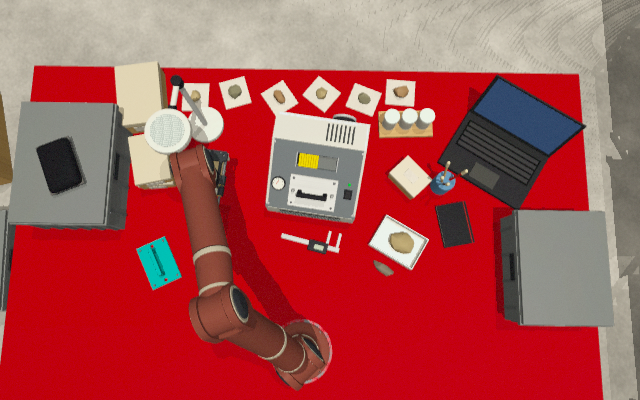

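>>> {"op": "servo_tool", "data": {
  "rows": "-0.7 0 0 0; -0.7 0 0 0; 0 0 0 0; 0 0 0 0; 0 0 0 0"
}}

```text
t: 26.78
tcp_pos: [0.495, 0.1837, 0.3311]
ee_rot: [-3.141, -0.001, 1.444]
force: [1.0, 1.0, 0.2]
finger_gap: 0.0006
```

Run:
```python
from h import *
o=r.get_obs();print(o["t"],np.round(o["tcp_pos"],3),np.round(o["force"],1),np.abs(o["joint_vel"]).max())
s,_=viewer.snapshot("scene");cv2.imwrite("pics/scene17.png",s);a=cv2.imread("pics/scene0.png")
cv2.imwrite("pics/z17.png",np.hstack([cv2.resize(x[140:300,230:390],(400,400)) for x in(a,s)]))
h=[cv2.cvtColor(x,cv2.COLOR_BGR2GRAY)[165:190,310:328].astype(float) for x in(a,s)];print("bottle base diff",abs(h[0]-h[1]).mean())
```

```text
26.775 [0.495 0.184 0.331] [1.  1.  0.2] 0.006486238562971978
bottle base diff 10.044444444444444
```

View pics/z17.png

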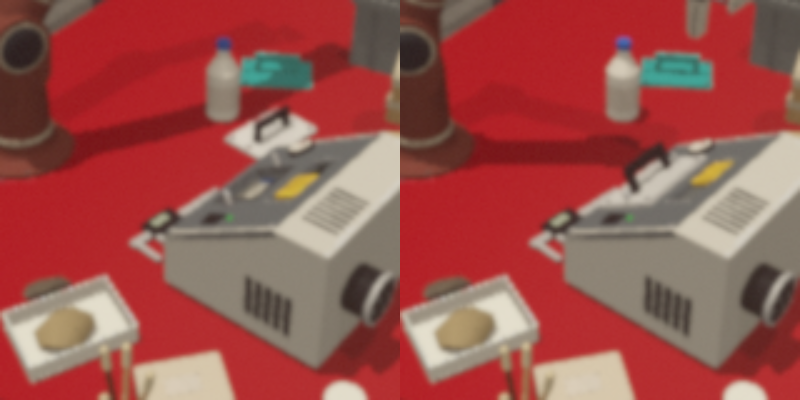

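The before and after pictures match: the bottle, caliper, tray and stone are where they were. The cover is on the slope and the slide is shut, so I'll hand the job in.

```bash
python3 -c "
from h import *
print(ticket.close_job())"
```

```text
the job is handed in; nothing more can be done
None
```

The cover is on both studs and let go, the yellow slide is shut, and I handed the job in at about 27 s; the hand-in gives no verdict.

- **Cover:** The tool only points straight down, so I lowered the cover level with a light grip. Its uphill edge met the slope and turned it about 30° in the jaws as it went onto the studs. I then released it and lifted away.
- **Slide:** I pressed on it with the closed fingers at about 12 N and dragged it to its stop. The press briefly reached about 20 N before I backed off, above the 5 to 15 N you suggested.
- **Last checks, cover:** In the top picture its centre is about 1 mm down the slope and 0.2 mm sideways from the hatch's middle. Just before release, depth readings put its top face about 6.5 to 9 mm above the panel, against 8 mm if flush. I took no depth reading after letting go, so flush rests on the pictures.
- **Last checks, slide:** It is centred at y 27.9 mm, against 28 mm when shut. It had started about 15 mm along, not fully open.
- **Last checks, rest of the scene:** No other object moved visibly in the before and after pictures, and the arm was still and touching nothing. An automatic picture comparison around the bottle did show a difference. I put that down to changed shadows, because the bottle stands in the same place in both pictures.

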